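Size a bangle on the slide gauge and lock the reading

TASK

Size the bangle that lies around the two brass posts of the slide gauge: slide the ivory-coloured grip outward, away from the bangle, until the posts stop snugly against the inside of the bangle, going by feel and without straining it. Then fold the brass lock lever over towards the front of the gauge until it is fully down, leaving the slide snug, and leave the bangle on the gauge and everything else where it is.

Things in the scene. Friction and masses are not known exactly. Their poses are not given: they have to be found in the camera images.
- gauge: Bangle sizing gauge screwed to the counter: dark teak base 110 mm (its x) by 350 mm (its y) by 22 mm, two blackened steel bed rails on it; the bed is 28 mm above the counter. Origin at the centre of the underside. Its -x side is the front, roughly facing the robot; the size slide runs outward along its +y. The fixed post is at y = -110 mm, the lock lever's pivot at y = 0, both at x = 0
- fixed_post (a point): Top of the fixed brass post (14 mm diameter, 24 mm above the bed) near the -y end of the gauge
- size_slide: Size slide: flat bar with the moving brass post (like the fixed one) and the grip; origin on the post's axis at counter height, 171 mm in -y from the grip, axes as the gauge's. Slides along +y with 2.5 N of friction, stays where left. Its post starts 16 to 22 mm from the fixed post (axes); outward it draws the bangle against the fixed post and stops there, snug, at 40 to 56 mm
- grip (a point): Centre of the top of the slide's upright ivory-coloured grip, 73 mm above the counter; moves with the slide. Grip block 36 mm (gauge x) by 16 mm (gauge y) by 42 mm tall on a brass foot plate (top 32 mm above the counter, 15 mm to either side along y). Between grip and lever only the bed, the flat bar and the foot plate: with the slide fully in the grip's near face is 69 mm from the pivot along y
- lock_lever (a joint): Angle of the lock lever in rad: 0 open (leaning 0.6 rad from upright to the gauge's +x, the back), 0.6 upright, 2.0 fully down to the front (-x), 1.4 rad past upright. Starts from 0 to 0.4 and stays where it is left. From about 1.3 on its eccentric clamps the slide; there it takes up to 5 N at the tip, up to its stop at 2.0
- lock_tip (a point): Tip of the brass lock lever: axis of the bead (15 mm round, 18 mm long along gauge y) at its end, 62 mm from the pivot. The lever is a bar 14 mm wide (gauge y) and 6 mm thick that swings in the gauge's x-z plane at y = 0
- lock_pivot (a point): Pivot of the lock lever, 38 mm above the counter, between two brass cheeks (26 mm over both along gauge y, 44 mm along x, tops 48 mm above the counter). Fixed to the gauge
- silver_bangle: Silver-white bangle, lying flat, 10 mm tall, wall 5 mm thick, about 60 g; origin at the centre of its underside. Inside diameter not marked: somewhere from 54 to 70 mm, the three differ. One of the three lies on the gauge's bed, loosely around both posts (origin within 35 mm of fixed_post); the other two lie on the pad
- rose_bangle: Copper-red (rose gold) bangle, lying flat, 10 mm tall, wall 5 mm thick, about 60 g; origin at the centre of its underside. Inside diameter not marked: somewhere from 54 to 70 mm, the three differ. One of the three lies on the gauge's bed, loosely around both posts (origin within 35 mm of fixed_post); the other two lie on the pad
- jade_bangle: Jade-green bangle, lying flat, 10 mm tall, wall 5 mm thick, about 60 g; origin at the centre of its underside. Inside diameter not marked: somewhere from 54 to 70 mm, the three differ. One of the three lies on the gauge's bed, loosely around both posts (origin within 35 mm of fixed_post); the other two lie on the pad
- bangle_pad: Wine-red felt pad in a dark wooden frame, 200 x 105 mm, 28 mm high, fixed; origin under its centre. Carries the two bangles that are not being sized
- ring_mandrel: Blackened steel ring mandrel, 352 mm long along its y, lying in a dark wooden cradle, 48 mm high; origin under the cradle. Leave it where it is
- ring_box: Tortoiseshell-coloured ring box 62 x 75 x 51 mm, closed; origin under its centre. Leave it where it is
- gauge_rings: Nickel set of finger gauge rings fanned flat on a hoop, 145 mm across, 7 mm high; origin under its centre. Leave it where it is
- glass_cone: Jade-green glass ring cone, base 68 mm across, 100 mm tall; origin under its centre. Leave it standing where it is
Not all that is in view belongs to the job. What is meant by the jade_bangle is not blue or purple, and is the smaller of those in its own colour.

How it is judged:
By the outcome, as a careful person would: the job done as asked, in the order asked, and still so for the second after the job is handed in, with the robot touching nothing.
It also fails if it takes over 48 s, if anything falls off the work surface, if the arm or the gripper's body presses on something with over 40 N, if the wrist force passes 120 N, or if a joint passes its speed limit or range.

ROBOT

A 6-joint arm with a two-finger parallel gripper is mounted at the origin on the work surface. World frame = base frame: x ahead of the robot, y to its left, z up, the work surface at z = 0. Lengths are in m, angles in rad, forces in N, time in s.
With the tool pointing down it reaches from about 0.375 to 0.9 m from the base axis. Payload 3.1 kg.
Tool frame: the origin (TCP) lies between the finger pads; the fingertips stand 8 mm ahead of it and the grasp point (between the pads) lies 11 mm behind it; z points along the fingers, y is the line along which they close (so a half turn about z gives the same grasp; the last joint's range is limited). The gripper opens to 87 mm and grips with 3 to 60 N. Pads are 19 mm wide; open, the fingers measure 117 mm over their backs; the gripper's body (75 mm by 190 mm) begins 51 mm behind the grasp point.
Start: joints at [-1.321, 0.527, 1.433, -0, 1.181, -0.178], TCP at [0.26, -0.568, 0.231] pointing down, gripper open.
Joint ranges: [-3.08, 3.08], [-0.75, 2.2], [0.22, 2.44], [-1.43, 4.57], [0, 2.65], [-2.85, 2.85]. Speed limits (rad/s): [2.79, 2.79, 3.14, 3.14, 3.14, 3.14].

INTERFACE

Orientations are given as a unit quaternion [x, y, z, w].
In Python, from rig import robot gives the robot as it stands.
- The arm moves only by the tool move_arm, never from a script. Its argument "motion" is text: rows parted by semicolons, each of 5 numbers parted by spaces: the opening, from -1 (shut) to 1 (fully open), then the shift along the tool's x, y, z normalised to -1 to 1, where 1 is 0.2 m, then the turn about the tool's z normalised to -1 to 1, where 1 is pi rad. A call has 1 to 12 rows; each row is the pose to reach, as a shift and turn from the pose commanded when the call began, along the tool's axes at that moment, turning the shorter way round; what a row does not reach only later rows make up. A row lasts 1/12 s, in which the tool goes at most 41.7 mm and 7.16 degrees, less where a joint would pass 70% of its speed; a pose out of reach is approached as far as the arm can. A call with a number of a shift or a turn outside -1 to 1 is refused whole. A call with a gripper value outside its range is refused whole. The fingers move at their own pace and stop on an object; "newtons" is the grip in N (left out, the last holds). Time passes only in rows, so rows that repeat a pose let the fingers close. It gives the time, the measured TCP pose, the force, the opening and the grip force at its end, in the units of the state.
- robot.get_obs(): the state, without advancing time (a new reading comes with each control period).
- robot.camera(name): name is "scene" or "top" or "wrist"; returns (picture, depth): 384x512x3 uint8, red, green, blue; 384x512 float32, m along the optical axis (not along the pixel's ray), 0 where there is no reading.
- robot.camera_model(name): a dict with "mtx" (3x3 intrinsics, pixels), "D" ([k1, k2, p1, p2, k3] as OpenCV has them; the pictures are not rectified), "position" and "attitude" of the camera in the world. Camera axes: x right, y down, z forward; pixel columns grow to the right and rows downward; lengths in m; the calibration is good to about 2 mm. A picture is of the moment at which its call begins: read the wrist's pose just before it. camera_model takes no time and is no camera call; for the wrist camera it gives the pose at the moment of the call.
- robot.hand_in(): hands the job in; it is judged then, once.
The state is a dict: "time": time; "q": joint angles; "joint_velocities": joint speeds; "joint_torque": joint torques, N m; "position": TCP position; "tool_rot": TCP orientation; "ft_force": force on the tool from outside, world axes, zero at the start; "moment": the same for the moment, N m; "grip_width": finger opening in m; "grip_force": force on a finger pad.
Only numpy, scipy, OpenCV 4.12 (cv2) and the standard library are available. Lean on these libraries where they do the work, as an engineer would, in place of code of your own. Each camera call takes 0.05 s, during which the arm holds its last target. There are 200 camera calls.

## Working session

There is one attempt and no reset: what is moved stays moved. The work goes in short steps, Python scripts to look and compute and a tool call to move; the robot and the scene stay as the last step left them, time stands still between calls to the robot, and variables do not carry over. Pictures are saved under pics/ and viewed, at most 10 in all, crops included, and the job is handed in when it is done.

Besides the shell and the picture viewer there is one more tool, called in YAML: its name, and indented under it one key for each argument. move_arm: Moves the arm, as the interface text tells. Its arguments: {"type":"object","properties":{"motion":{"type":"string"},"newtons":{"type":"number"}},"required":["motion"]}

```bash
mkdir -p pics; ls
cat > h.py <<'E'
import numpy as np,cv2
from scipy.spatial.transform import Rotation as R
from rig import robot
def att(m):
    a=np.array(m["attitude"],float)
    return a if a.shape==(3,3) else R.from_quat(a).as_matrix()
def shot(n):
    m=robot.camera_model(n); p,d=robot.camera(n)
    np.savez(f"{n}.npz",p=p,d=d,mtx=m["mtx"],D=m["D"],pos=m["position"],A=att(m)); return load(n)
def load(n): return dict(np.load(f"{n}.npz"))
def ray(s,px):
    u=cv2.undistortPoints(np.array(px,float).reshape(-1,1,2),s["mtx"],s["D"]).reshape(-1,2)
    return np.c_[u,np.ones(len(u))]
def atz(s,px,z):
    r=ray(s,px)@s["A"].T; t=(z-s["pos"][2])/r[:,2]; return s["pos"]+r*t[:,None]
def atd(s,px):
    d=np.array([s["d"][int(y),int(x)] for x,y in px]); return s["pos"]+(ray(s,px)*d[:,None])@s["A"].T
def cloud(s):
    h,w=s["d"].shape; g=np.stack(np.meshgrid(np.arange(w),np.arange(h)),-1).reshape(-1,2)
    return (s["pos"]+(ray(s,g)*s["d"].reshape(-1,1))@s["A"].T).reshape(h,w,3)
def proj(s,P):
    rv=cv2.Rodrigues(s["A"].T)[0]; return cv2.projectPoints(np.array(P,float),rv,-s["A"].T@s["pos"],s["mtx"],s["D"])[0].reshape(-1,2)
def save(n,img): cv2.imwrite(f"pics/{n}.png",img[:,:,::-1])
E
python3 - <<'E'
from h import *
a=shot("top");b=shot("scene")
print(robot.camera_model("top"),robot.camera_model("scene")["attitude"])
save("top1",cv2.resize(a["p"],(800,600))); save("scene1",cv2.resize(b["p"],(800,600)))
o=robot.get_obs();print(o)
E
```

```text
pics
{'mtx': array([[362.00492702,   0.        , 255.8972892 ],
       [  0.        , 362.00492702, 193.23994781],
       [  0.        ,   0.        ,   1.        ]]), 'D': array([-0.05322394,  0.        ,  0.        ,  0.        ,  0.        ]), 'position': array([ 0.43455013, -0.05295177,  1.33839873]), 'attitude': array([ 0.7119914 , -0.70045367,  0.0373245 , -0.03224564])} [ 0.86311156  0.3217131  -0.14512858 -0.36121573]
{'time': 0.1, 'q': array([-1.32046928e+00,  5.28378980e-01,  1.43375654e+00, -1.27222522e-05,
        1.18141207e+00, -1.78494022e-01]), 'joint_velocities': array([-0.00067455, -0.00300326, -0.00371683,  0.00064876,  0.00074857,
        0.0009471 ]), 'joint_torque': array([-3.83399438e-04, -4.40986562e+01, -1.77150536e+01,  6.35293359e-02,
        5.33940224e-02, -5.88374132e-05]), 'position': array([ 0.25974045, -0.56776905,  0.22967154]), 'tool_rot': array([ 9.77101003e-01,  2.12773763e-01, -4.09785853e-05, -9.76629027e-04]), 'ft_force': array([0.18606823, 0.03052299, 0.36704357]), 'moment': array([ 0.03123916, -0.00536815, -0.02201247]), 'grip_force': 0.0, 'grip_width': 0.08722580622287521}
```

View pics/top1.png

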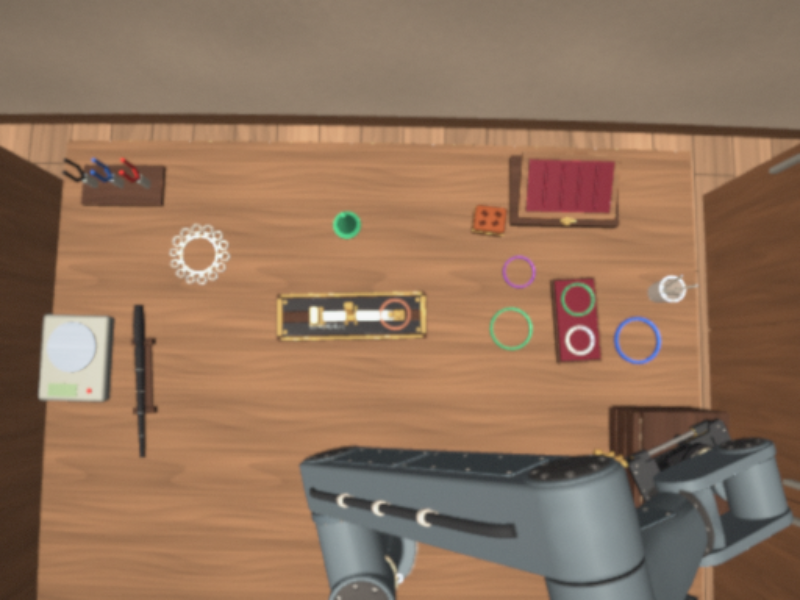

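View pics/scene1.png

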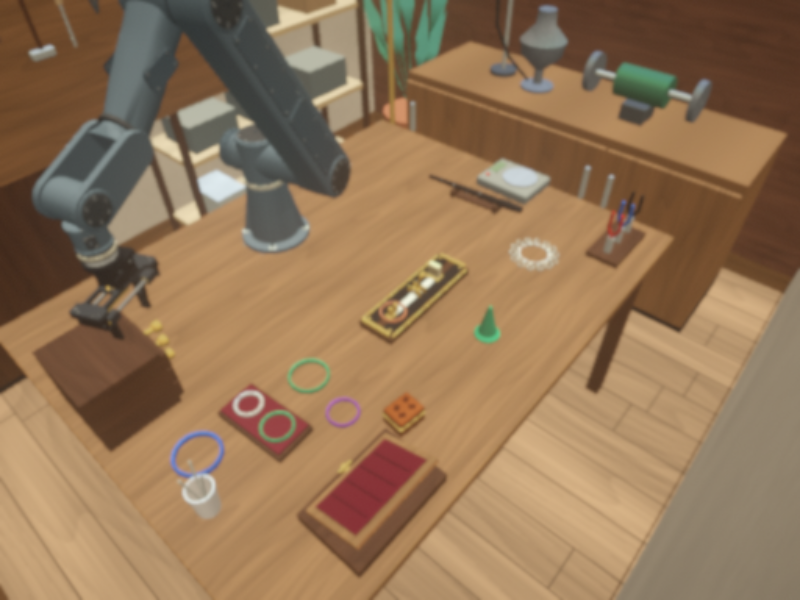

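The rose bangle lies around the gauge's posts at (396,314). The grip is at (316,316) and the lever at about (350,312). The jade-green rings are the one on the pad at (578,298) and a larger one on the counter at (512,328). Neither is on the gauge. I'll measure the gauge pose next.

```bash
cat >> h.py <<'E'
def toolnums(P,yaw=None,o=None,base=None):
    "P world target; yaw = world angle of tool x"
    o=o or robot.get_obs(); p=np.array(base if base is not None else o["position"]); M=R.from_quat(o["tool_rot"]).as_matrix()
    s=M.T@(np.array(P)-p)/0.2; cur=np.arctan2(M[1,0],M[0,0])
    t=0 if yaw is None else -((yaw-cur+np.pi)%(2*np.pi)-np.pi)/np.pi
    return np.round(s,3),round(t,4),round(cur,4)
E
python3 - <<'E'
from h import *
a=load("top");c=cloud(a);p=a["p"].astype(int)
k=512/800
# gauge corners in px
Cr=np.array([[278,294],[424,291],[427,338],[279,341]])*k
print("corners z=.022",atz(a,Cr,.022))
pts=np.array([[396,314],[316,316],[350,312],[398,314],[347,224],[488,220]])*k
print(atd(a,pts)); 
x0,y0,x1,y1=170,175,285,230
save("topc",cv2.resize(a["p"][y0:y1,x0:x1],None,fx=6.9,fy=6.9,interpolation=cv2.INTER_CUBIC))
# min area rect over raised region
reg=c[y0:y1,x0:x1].reshape(-1,3); m=(reg[:,2]>.015)&(reg[:,2]<.035)
r=cv2.minAreaRect(reg[m][:,:2].astype(np.float32)*1000);print(r,np.median(reg[:,2][~m]))
E
```

```text
corners z=.022 [[ 0.57852814  0.2244459   0.022     ]
 [ 0.5913235  -0.11760039  0.022     ]
 [ 0.48140295 -0.12588443  0.022     ]
 [ 0.46865878  0.21810234  0.022     ]]
[[ 0.53364038 -0.05287315  0.05490997]
 [ 0.52483154  0.12661545  0.07177037]
 [ 0.53506581  0.05043369  0.07245565]
 [ 0.53402355 -0.05743716  0.05092676]
 [ 0.73949919  0.06357324  0.05897559]
 [ 0.75568322 -0.26263297  0.05593969]]
((530.3928833007812, 50.83671569824219), (110.20025634765625, 343.98834228515625), 2.0669422149658203) -0.0004760482225696361
```

View pics/topc.png

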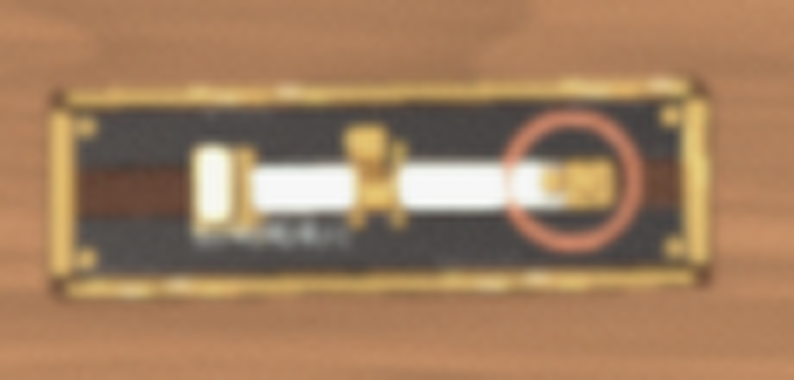

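The gauge centre is at about (0.530, 0.050) with a yaw of about 0.036 rad, and the slide and rose bangle are as described. I'll now work out the moves that bring the wrist camera over it.

Run:
```python
from h import *
print(toolnums([0.36,-0.36,0.28],0.036)); 
m=robot.camera_model("wrist");o=robot.get_obs();M=R.from_quat(o["tool_rot"]).as_matrix()
print("cam in tool",M.T@(m["position"]-o["position"])); print("cam axes in tool",M.T@att(m)); print(m["mtx"][0,0])
```

```text
(array([ 0.888, -0.737, -0.25 ]), np.float64(0.125), np.float64(0.4288))
cam in tool [ 0.07643855  0.00074353 -0.15375554]
cam axes in tool [[-4.89715323e-04 -9.60038484e-01 -2.79867592e-01]
 [ 9.99999723e-01 -3.13430373e-04 -6.74640343e-04]
 [ 5.59961689e-04 -2.79867845e-01  9.60038372e-01]]
312.45301112803617
```

move_arm:
  motion: "-1 0.888 -0.737 -0.25 0.125;-1 0.888 -0.737 -0.25 0.125;-1 0.888 -0.737 -0.25 0.125;-1 0.888 -0.737 -0.25 0.125;-1 0.888 -0.737 -0.25 0.125;-1 0.888 -0.737 -0.25 0.125;-1 0.888 -0.737 -0.25 0.125;-1 0.888 -0.737 -0.25 0.125"

```text
time: 0.77
position: [0.3607, -0.3593, 0.2809]
tool_rot: [1.0, 0.02, 0.0, 0.0]
ft_force: [0.1, -0.0, 0.1]
grip_width: 0.0415
grip_force: 0.0
```

Run:
```python
from h import *
print(robot.get_obs()["position"],toolnums([0.47,-0.17,0.25],0.036),toolnums([0.50,0.02,0.25],0.036))
```

```text
[ 0.36066323 -0.35926656  0.28087409] (array([ 0.583, -0.924,  0.154]), np.float64(0.001), np.float64(0.0392)) (array([ 0.771, -1.868,  0.153]), np.float64(0.001), np.float64(0.0392))
```

move_arm:
  motion: "-1 0.58 -0.92 0.15 0;-1 0.58 -0.92 0.15 0;-1 0.58 -0.92 0.15 0;-1 0.58 -0.92 0.15 0;-1 0.58 -0.92 0.15 0;-1 0.58 -0.92 0.15 0"

```text
time: 1.27
position: [0.4705, -0.1692, 0.2491]
tool_rot: [1.0, 0.019, -0.001, -0.002]
ft_force: [-0.9, -0.2, -0.2]
grip_width: 0.0038
grip_force: 0.0
```

move_arm:
  motion: "-1 0.18 -0.95 0 0;-1 0.18 -0.95 0 0;-1 0.18 -0.95 0 0;-1 0.18 -0.95 0 0;-1 0.18 -0.95 0 0;-1 0.18 -0.95 0 0;-1 0.18 -0.95 0 0"

```text
time: 1.85
position: [0.499, 0.0185, 0.2501]
tool_rot: [1.0, 0.019, -0.0, 0.0]
ft_force: [-0.6, 0.3, 0.2]
grip_width: 0.0004
grip_force: 0.0
```

Run:
```python
from h import *
o=robot.get_obs();print(o["position"],o["ft_force"],o["q"])
s=shot("wrist");save("w1",cv2.resize(s["p"],(800,600)))
```

```text
[0.499032   0.01847539 0.2500691 ] [-0.56077326  0.32918505  0.17042918] [-1.86544266e-01  3.33461198e-01  1.71799391e+00 -1.10901903e-03
  1.09038911e+00  1.34672107e+00]
```

View pics/w1.png

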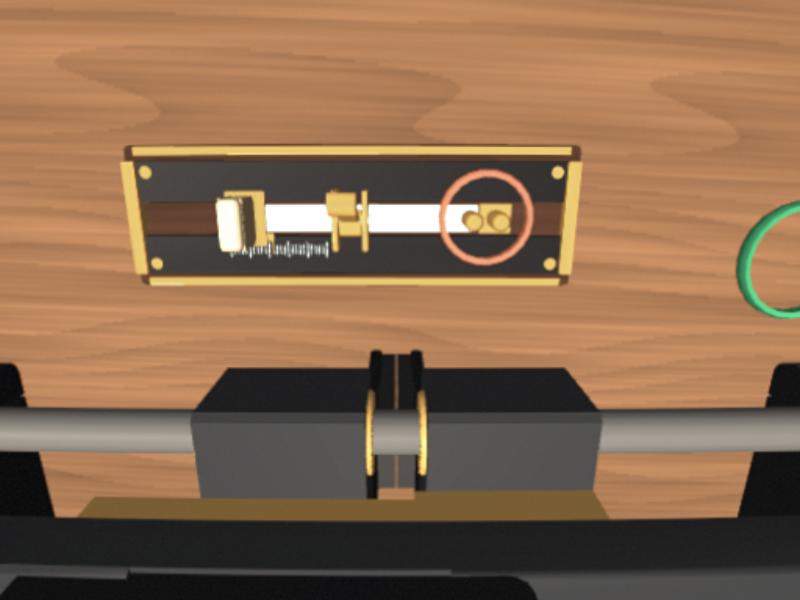

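Wrist view: the rose bangle is at (487,217) around both posts, moving post (473,221) and fixed post (499,218). The grip top is at (230,224), the lever bead at (341,200), and the cheeks at (335/365,220). I'll fit the gauge pose and measure heights from depth and from the two views.

Run:
```python
from h import *
s=load("wrist");t=load("top");k=512/800
c=cloud(s)
# gauge base outer corners, z=.022 approx
Cr=np.array([[125,147],[580,147],[568,284],[144,284]])*k
P=atz(s,Cr,.022);print("corners",P[:,:2],P[:,:2].mean(0))
v=(P[0]+P[3]-P[1]-P[2])[:2];print("yaw",np.arctan2(-v[0],v[1]))
for n,px in dict(grip=[228,224],bead=[342,198],fixed=[501,216],mov=[471,219]).items():
    q=np.array(px)*k; x,y=q.astype(int); print(n,np.median(c[y-1:y+2,x-1:x+2].reshape(-1,3),axis=0).round(4))
def ends(m): 
    Q=c[m];return Q.min(0).round(4),Q.max(0).round(4),np.median(Q,0).round(4),len(Q)
reg=np.zeros(c.shape[:2],bool);reg[90:185,75:375]=1
print("grip top",ends(reg&(c[...,2]>.068)&(c[...,1]>.09)))
print("lever",ends(reg&(c[...,2]>.055)&(c[...,1]<.09)&(c[...,1]>.02)))
print("posts",ends(reg&(c[...,2]>.048)&(c[...,1]<.0)))
# triangulate grip top & fixed post between top and wrist
def tri(a,pa,b,pb):
    d=[(ray(q,[p])@q["A"].T)[0] for q,p in((a,pa),(b,pb))];A=np.c_[d[0],-d[1]]
    l=np.linalg.lstsq(A,b["pos"]-a["pos"],rcond=None)[0];return ((a["pos"]+l[0]*d[0]),(b["pos"]+l[1]*d[1]))
f=1/6.9
for n,w,T in (("grip",[228,224],[213,184]),("bead",[342,200],[365,143])):
    print(n,tri(s,np.array(w)*k,t,[170+T[0]*f,175+T[1]*f]))
```

```text
corners [[ 0.57705162  0.22553838]
 [ 0.58926673 -0.1177949 ]
 [ 0.48291366 -0.1228007 ]
 [ 0.47007028  0.22176097]] [0.52982557 0.05167594]
yaw 0.03641168075156351
grip [0.5288 0.1335 0.0732]
bead [0.5516 0.0532 0.1024]
fixed [ 0.5386 -0.056   0.0507]
mov [ 0.5356 -0.0345  0.052 ]
grip top (array([0.5085, 0.1245, 0.0682]), array([0.5445, 0.1419, 0.0745]), array([0.5277, 0.1322, 0.0722]), 491)
lever (array([0.5326, 0.0207, 0.055 ]), array([0.5758, 0.062 , 0.4038]), array([0.5492, 0.0491, 0.1035]), 431)
posts (array([ 0.5274, -0.0639,  0.0483]), array([ 0.5401, -0.0315,  0.0538]), array([ 0.5342, -0.043 ,  0.0511]), 213)
grip (array([0.52826582, 0.13322708, 0.07121246]), array([0.52683085, 0.13161956, 0.07087391]))
bead (array([0.54806547, 0.05430704, 0.08269125]), array([0.54800664, 0.05377604, 0.0826408 ]))
```

Run:
```python
from h import *
print(toolnums([0.528,0.0915,0.13],0.0365),toolnums([0.528,0.0915,0.058],0.0365))
```

```text
(array([ 0.159, -0.365,  0.6  ]), np.float64(-0.0001), np.float64(0.0362)) (array([ 0.159, -0.365,  0.96 ]), np.float64(-0.0001), np.float64(0.0362))
```

move_arm:
  motion: "-1 0.16 -0.365 0.3 0;-1 0.16 -0.365 0.3 0;-1 0.16 -0.365 0.6 0;-1 0.16 -0.365 0.6 0;-1 0.16 -0.365 0.7 0;-1 0.16 -0.365 0.8 0;-1 0.16 -0.365 0.9 0;-1 0.16 -0.365 0.96 0;-1 0.16 -0.365 0.96 0"
  newtons: 20

```text
time: 2.65
position: [0.5267, 0.0903, 0.0557]
tool_rot: [1.0, 0.016, -0.003, 0.0]
ft_force: [0.3, 0.1, -0.2]
grip_width: 0.0005
grip_force: 0.0
```

move_arm:
  motion: "-1 0 -0.03 0 0;-1 0 -0.06 0 0;-1 0 -0.08 0 0;-1 0 -0.09 0 0;-1 0 -0.1 0 0;-1 0 -0.11 0 0;-1 0 -0.12 0 0;-1 0 -0.13 0 0;-1 0 -0.14 0 0"

```text
time: 3.4
position: [0.5271, 0.1207, 0.0589]
tool_rot: [1.0, 0.018, 0.0, 0.0]
ft_force: [-0.7, -2.6, 2.8]
grip_width: 0.0005
grip_force: 1.6
```

move_arm:
  motion: "-1 0 -0.01 0 0;-1 0 -0.02 0 0;-1 0 -0.03 0 0;-1 0 -0.035 0 0;-1 0 -0.04 0 0"

```text
time: 3.82
position: [0.5268, 0.1289, 0.0586]
tool_rot: [1.0, 0.018, 0.0, 0.0]
ft_force: [0.2, -3.4, 3.4]
grip_width: 0.0004
grip_force: 1.6
```

Run:
```python
from h import *
o=robot.get_obs();print(o["position"],o["ft_force"])
s=shot("wrist");save("w2",cv2.resize(s["p"][:340],(800,531)))
```

```text
[0.52681797 0.12894417 0.05864815] [ 0.24762439 -3.39339408  3.39018853]
```

View pics/w2.png

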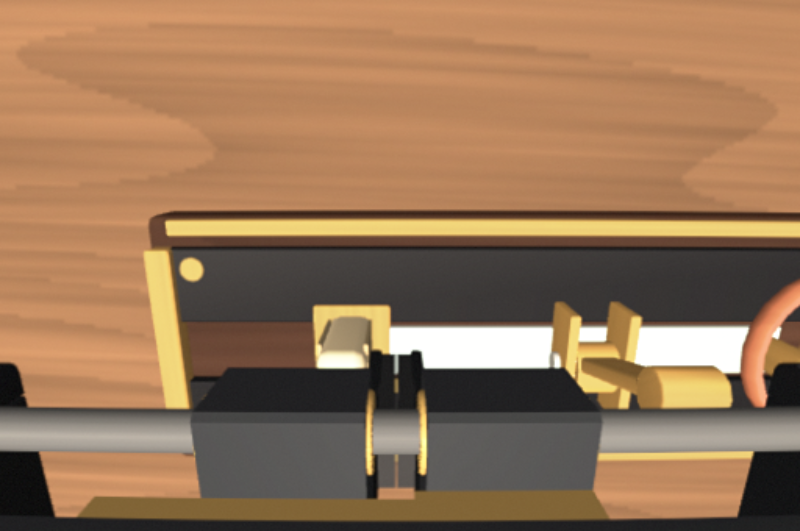

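Run:
```python
from h import *
s=load("wrist");c=cloud(s);k=512/800
for px in ([685,375],[700,385],[345,325],[350,335],[570,330],[625,330],[600,365]):
    x,y=(np.array(px)*k).astype(int);print(px,c[y,x].round(4))
```

```text
[685, 375] [0.5534 0.0555 0.0998]
[700, 385] [0.5516 0.0519 0.1015]
[345, 325] [0.5451 0.1476 0.0466]
[350, 335] [0.5449 0.1445 0.0555]
[570, 330] [0.5464 0.0665 0.0473]
[625, 330] [0.5466 0.0451 0.0456]
[600, 365] [0.5396 0.0599 0.0619]
```

Run:
```python
from h import *
s=load("wrist");k=512/800
print(atz(s,np.array([[315,306],[390,306]])*k,.032))
```

```text
[[0.54734445 0.1602034  0.032     ]
 [0.54838695 0.1312094  0.032     ]]
```

move_arm:
  motion: "-1 0 -0.005 0 0;-1 0 -0.01 0 0;-1 0 -0.015 0 0;-1 0 -0.02 0 0"

```text
time: 4.2
position: [0.5266, 0.1328, 0.0586]
tool_rot: [1.0, 0.018, 0.0, 0.0]
ft_force: [0.9, -3.6, 2.8]
grip_width: 0.0006
grip_force: 1.8
```

move_arm:
  motion: "-1 0 -0.005 0 0;-1 0 -0.01 0 0;-1 0 -0.015 0 0"

```text
time: 4.45
position: [0.5265, 0.1359, 0.0586]
tool_rot: [1.0, 0.018, 0.0, 0.0]
ft_force: [1.1, -3.1, 2.3]
grip_width: 0.0003
grip_force: 1.8
```

move_arm:
  motion: "-1 0 -0.005 0 0;-1 0 -0.01 0 0"

```text
time: 4.62
position: [0.5264, 0.1379, 0.0586]
tool_rot: [1.0, 0.018, 0.0, -0.0]
ft_force: [1.2, -3.4, 3.4]
grip_width: 0.0003
grip_force: 1.8
```

move_arm:
  motion: "-1 0 -0.005 0 0;-1 0 -0.01 0 0"

```text
time: 4.78
position: [0.5263, 0.1399, 0.0586]
tool_rot: [1.0, 0.018, 0.0, -0.0]
ft_force: [0.9, -3.5, 2.9]
grip_width: 0.0004
grip_force: 1.8
```

move_arm:
  motion: "-1 0 -0.005 0 0;-1 0 -0.01 0 0"

```text
time: 4.95
position: [0.5262, 0.142, 0.0586]
tool_rot: [1.0, 0.018, 0.0, -0.0]
ft_force: [0.6, -3.0, 3.1]
grip_width: 0.0007
grip_force: 1.8
```

move_arm:
  motion: "-1 0 -0.005 0 0;-1 0 -0.008 0 0"

```text
time: 5.12
position: [0.5262, 0.1436, 0.0586]
tool_rot: [1.0, 0.018, 0.0, -0.0]
ft_force: [1.1, -2.1, 4.1]
grip_width: 0.0005
grip_force: 1.8
```

move_arm:
  motion: "-1 0 -0.004 0 0;-1 0 -0.005 0 0"

```text
time: 5.28
position: [0.5261, 0.1446, 0.0586]
tool_rot: [1.0, 0.018, 0.0, -0.0]
ft_force: [2.3, -3.6, 3.3]
grip_width: 0.0005
grip_force: 1.8
```

move_arm:
  motion: "-1 0 -0.004 0 0;-1 0 -0.005 0 0"

```text
time: 5.45
position: [0.5261, 0.1453, 0.0586]
tool_rot: [1.0, 0.018, 0.0, 0.0]
ft_force: [2.0, -3.7, 4.1]
grip_width: 0.0003
grip_force: 2.4
```

move_arm:
  motion: "-1 0 -0.004 0 0;-1 0 -0.005 0 0"

```text
time: 5.62
position: [0.5261, 0.1457, 0.0586]
tool_rot: [1.0, 0.019, 0.0, 0.001]
ft_force: [1.2, -6.9, 3.0]
grip_width: 0.0005
grip_force: 3.8
```

move_arm:
  motion: "-1 0 -0.002 0 0;-1 0 -0.002 0 0"

```text
time: 5.78
position: [0.5261, 0.1457, 0.0586]
tool_rot: [1.0, 0.019, 0.0, 0.001]
ft_force: [2.5, -8.5, 4.0]
grip_width: 0.0007
grip_force: 4.1
```

The slide has stopped dead at 8.5 N, so it is snug. I'll back off, rise, and check the view.

move_arm:
  motion: "-1 0 0.04 0 0;-1 0 0.08 0 0;-1 0 0.12 0 0;-1 0 0.12 -0.2 0;-1 0 0.12 -0.4 0;-1 0 0.4 -0.6 0;-1 0 0.6 -0.6 0;-1 -0.1 0.63 -0.8 0;-1 -0.2 0.63 -0.9 0;-1 -0.2 0.63 -0.9 0;-1 -0.2 0.63 -0.9 0"

```text
time: 6.7
position: [0.49, 0.0188, 0.2399]
tool_rot: [1.0, 0.017, 0.001, -0.0]
ft_force: [-0.7, -0.3, 0.2]
grip_width: 0.0004
grip_force: 0.0
```

Run:
```python
from h import *
o=robot.get_obs();print(o["position"],o["ft_force"])
s=shot("wrist");save("w3",cv2.resize(s["p"][:340],(800,531)))
```

```text
[0.49001799 0.01879184 0.23990603] [-0.69507467 -0.29934978  0.15506495]
```

View pics/w3.png

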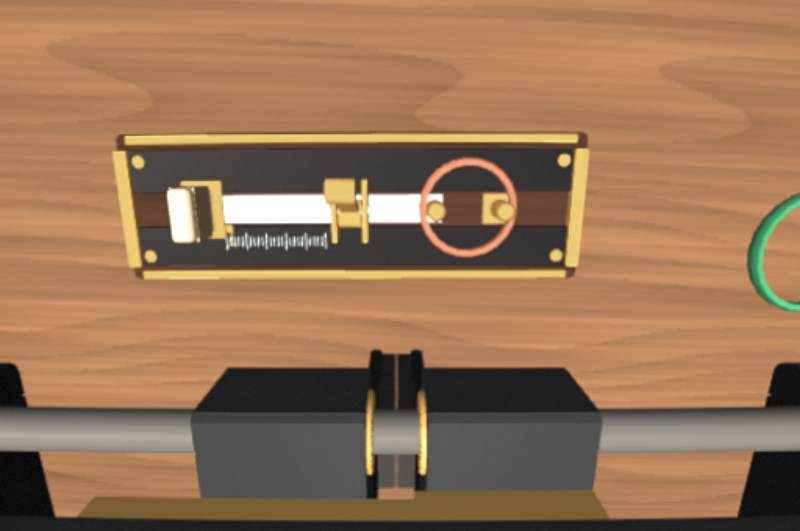

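The posts at (436,211) and (503,211) both sit against the inside of the rose bangle, and the grip is at (182,215). The lever is next, approached from behind.

Run:
```python
from h import *
g=lambda lx,z:[.530+lx,.0515+.0365*lx,z]
print(toolnums(g(.060,.14),.0365),toolnums(g(.060,.094),.0365))
s=load("wrist");c=cloud(s);m=np.zeros(c.shape[:2],bool);m[100:160,200:245]=1
Q=c[m&(c[...,2]>.085)&(c[...,2]<.12)];print(np.percentile(Q,[2,50,98],axis=0).round(4),len(Q))
```

```text
(array([ 0.505, -0.154,  0.494]), np.float64(-0.0005), np.float64(0.0349)) (array([ 0.505, -0.154,  0.724]), np.float64(-0.0005), np.float64(0.0349))
[[0.5409 0.0442 0.0986]
 [0.5476 0.0531 0.103 ]
 [0.5538 0.0616 0.1051]] 310
```

move_arm:
  motion: "-1 0.5 -0.16 0.2 0;-1 0.5 -0.16 0.2 0;-1 0.5 -0.16 0.2 0;-1 0.505 -0.16 0.4 0;-1 0.505 -0.16 0.55 0;-1 0.505 -0.16 0.65 0;-1 0.505 -0.16 0.725 0;-1 0.505 -0.16 0.725 0;-1 0.505 -0.16 0.725 0"

```text
time: 7.5
position: [0.5889, 0.0559, 0.0909]
tool_rot: [1.0, 0.018, -0.003, -0.0]
ft_force: [-0.2, 0.7, 0.6]
grip_width: 0.0003
grip_force: 0.0
```

move_arm:
  motion: "-1 -0.07 0 0 0;-1 -0.11 0 0 0;-1 -0.14 0 0 0;-1 -0.17 0 0 0;-1 -0.2 0 0 0;-1 -0.23 0 0 0;-1 -0.26 0 0 0;-1 -0.28 0 0 0;-1 -0.3 0 0 0;-1 -0.305 0 0 0"

```text
time: 8.33
position: [0.5282, 0.0529, 0.0933]
tool_rot: [1.0, 0.018, -0.001, -0.0]
ft_force: [0.5, -0.5, -0.8]
grip_width: 0.0003
grip_force: 0.5
```

move_arm:
  motion: "-1 -0.01 0 0.011 0;-1 -0.03 0 0.018 0;-1 -0.05 0 0.027 0;-1 -0.07 0 0.038 0;-1 -0.09 0 0.052 0;-1 -0.11 0 0.067 0;-1 -0.126 0 0.084 0;-1 -0.142 0 0.103 0;-1 -0.155 0 0.123 0;-1 -0.163 0 0.138 0;-1 -0.17 0 0.155 0"

```text
time: 9.25
position: [0.4953, 0.0516, 0.0623]
tool_rot: [1.0, 0.018, 0.0, 0.0]
ft_force: [1.7, -0.9, 1.3]
grip_width: 0.0004
grip_force: 0.9
```

move_arm:
  motion: "-1 -0.003 0 0.01 0;-1 -0.006 0 0.02 0;-1 -0.009 0 0.03 0;-1 -0.01 0 0.035 0"

```text
time: 9.58
position: [0.4936, 0.0516, 0.0562]
tool_rot: [1.0, 0.018, 0.0, 0.0]
ft_force: [-0.9, 0.2, 18.3]
grip_width: 0.0006
grip_force: 8.6
```

move_arm:
  motion: "-1 0 0 0.006 0;-1 0 0 0.01 0;-1 0 0 0.01 0"

```text
time: 9.83
position: [0.4936, 0.0516, 0.056]
tool_rot: [1.0, 0.018, 0.001, 0.0]
ft_force: [-2.3, 0.5, 23.2]
grip_width: -0.0001
grip_force: 11.5
```

The force rose to 23 N with no further motion, so the lever is at its stop. I'll retract and check.

move_arm:
  motion: "-1 0 0 -0.1 0;-1 0 0 -0.3 0;-1 0 0 -0.5 0;-1 0 0.1 -0.7 0;-1 0 0.17 -0.92 0;-1 0 0.17 -0.92 0;-1 0 0.17 -0.92 0;-1 0 0.17 -0.92 0"

```text
time: 10.5
position: [0.4934, 0.0179, 0.2369]
tool_rot: [1.0, 0.018, -0.001, -0.0]
ft_force: [0.4, -0.2, -0.4]
grip_width: 0.0007
grip_force: 0.0
```

Run:
```python
from h import *
o=robot.get_obs();print(o["position"],o["ft_force"])
s=shot("wrist");save("w4",cv2.resize(s["p"][:340],(800,531)))
c=cloud(s);m=(c[...,2]>.05)&(c[...,2]<.08)&(abs(c[...,1]-.053)<.02)&(c[...,0]<.5)&(c[...,0]>.44)
Q=c[m];print(np.percentile(Q,[2,50,98],axis=0).round(4),len(Q))
```

```text
[0.49336953 0.01788431 0.23691371] [ 0.42593621 -0.20030236 -0.39673675]
[[0.4637 0.0415 0.0504]
 [0.4708 0.0504 0.0538]
 [0.4769 0.0585 0.0559]] 191
```

View pics/w4.png

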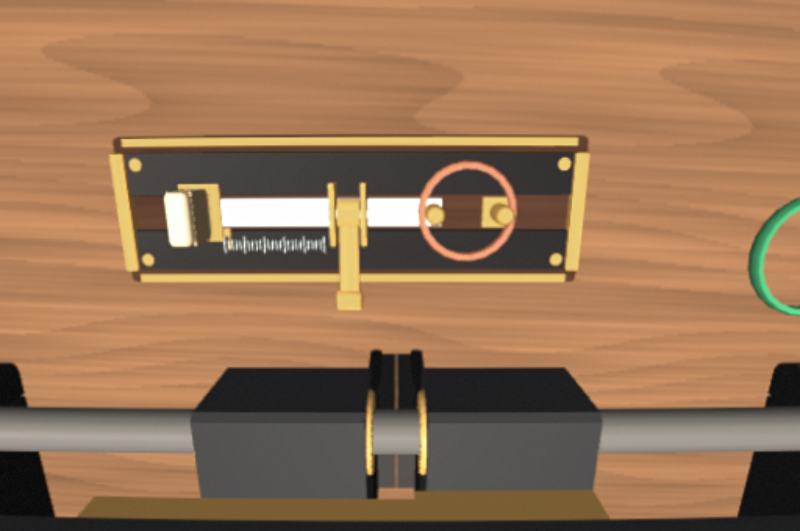

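The lever is folded to the front with its bead at (349,299). The bead top is at 0.056 m, as expected for 2.0 rad. The posts (435,214) and (503,213) are still snug in the bangle, so I'll hand in.

```bash
python3 -c "
from rig import robot
print(robot.hand_in())"
```

```text
the job is handed in; nothing more can be done
None
```

I slid the gauge out until it was snug inside the rose bangle, folded the lock lever fully down to the front, and handed the job in at about 10.5 s with the arm clear; the hand-in returned no verdict.

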